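# Push home the two parts drawers no longer needed

## Robot

A 7-joint arm with a two-finger parallel gripper is mounted at the origin on the work surface; the furniture and walls round the work are solid. World frame = base frame: x ahead of the robot, y to its left, z up, the work surface at z = 0. Lengths are in m, angles in rad, forces in N, time in s.
With the tool pointing down it reaches from about 0.425 to 0.925 m from the base axis. Payload 6.8 kg.
Tool frame: the origin (TCP) lies on the front face of the gripper's body, between the roots of the fingers; the fingertips stand 73 mm ahead of it and the grasp point (between the pads) lies 54 mm ahead of it (env.nose_length is the distance from the TCP to the fingertips, in m); z points along the fingers, y is the line along which they close (so a half turn about z gives the same grasp; the last joint's range is limited). The gripper opens to 85 mm and grips with 20 to 120 N. Pads are 22 mm wide; open, the fingers measure 114 mm over their backs; the gripper's body (76 mm by 85 mm) begins 54 mm behind the grasp point. The pads swing forward as they close: fully open they stand 13 mm farther back than shut.
Start: joints at [-1.239, 0.477, 0.022, 1.555, -0.011, 1.109, -0.083], TCP at [0.287, 0.611, 0.304] pointing down, gripper open.
Joint ranges: [-2.96, 2.96], [-0.34, 2.1], [-1.41, 1.46], [0.24, 2.44], [-1.37, 4.51], [0.17, 1.92], [-2.96, 2.96]. Speed limits (rad/s): [2.39, 2.39, 3.14, 3.14, 3.14, 3.14, 3.14].

## Interface

Orientations are given as a unit quaternion [w, x, y, z].
In Python, from cell import env, kin, camera, calibration, job gives the robot as it stands. The module is installed in compiled form; this text tells all that it offers. Calls block until the motion is done:
- env.reach(position, orientation): joint-space move of the TCP to a pose.
- env.movel(position, velocity=0.15, rot=None, stop_force=None): straight line of the TCP; rot=None keeps the orientation; velocity is the mean speed in m/s. With stop_force (N) it stops when the force on the tool has changed by that much, and returns True; else False.
- env.goto_joints(angles): joint-space move.
- env.grip(opening, f_grip=None): finger opening in m; f_grip is the grip in N (None keeps the last); returns when the fingers have stopped.
- env.dwell(seconds).
- kin.inverse_kinematics(position, orientation): joint angles nearest the present ones, or None.
- env.get_state(): the state.
- camera(name): name is "side" or "top" or "wrist"; returns (picture, depth): 420x560x3 uint8, blue, green, red; 420x560 float32, m along the optical axis (not along the pixel's ray), 0 where there is no reading.
- calibration(name): a dict with "fx", "fy", "cx", "cy" (pixels), "rvec" (rotation vector, rad) and "tvec" (3), from world to camera coordinates, as OpenCV has them. Camera axes: x right, y down, z forward; pixel columns grow to the right and rows downward; lengths in m; the calibration is good to about 2 mm. The wrist camera is an equidistant fisheye: a pixel r from the principal point sees the ray r / f radians off the axis. A picture is of the moment at which its call begins: read the wrist's pose just before it. calibration takes no time and is no camera call; for the wrist camera it gives the pose at the moment of the call.
A pose or a line that the arm cannot do raises env.PlanningError and nothing moves.
- job.job_done(): hands the job in; it is judged then, once.
The state is a dict: "time": time; "qpos": joint angles; "joint_velocities": joint speeds; "joint_torque": joint torques, N m; "tcp_pos": TCP position; "orientation": TCP orientation; "force": force on the tool from outside, world axes, zero at the start; "torque": the same for the moment, N m; "opening": finger opening in m; "gripper_force": force on a finger pad.
Only numpy, scipy, OpenCV 4.12 (cv2) and the standard library are available. Lean on these libraries where they do the work, as an engineer would, in place of code of your own. Each camera call takes 0.05 s, during which the arm holds its last target. There are 200 camera calls.

## Task

The three upper drawers of the small blue parts cabinet with the white drawer fronts, ahead of you to the right, stand open. I still need the battery, so leave the drawer with the 9-volt block battery open just as it is, and push the other two drawers gently and fully home with the fingertips, without slamming them. Do not touch the parts in the drawers or pick anything up, and leave the things on the worktop where they are.

Things in the scene. Friction and masses are not known exactly. Their poses are not given: they have to be found in the camera images.
- cabinet: blue small-parts cabinet, fixed on the worktop, 241 mm wide (its y), 130 deep (x), 134 high, two rows of three drawers with white fronts; origin at the centre of its underside; front faces its own -x. Lower row fixed shut; upper row slides out to its -x. Columns at its y = +0.078 (left, seen by the robot in front), 0 (middle), -0.078 (right).
- drawer_left (a joint): upper left (+y of the cabinet's frame, y = +0.078) drawer: 0 = fully home (front against the cabinet), grows to 0.080 m pulled out; no spring, stays where it is left, about 1 N moves it. Behind its front: an open-topped clear tray 70 mm wide, 115 long, walls 40 high, white floor 2 mm thick
- front_left (a point): on the outer face of the upper left drawer's front panel, centred across it, 108 mm above the worktop. Panel 74 mm wide, 58 high, 4 thick, its top edge 20 mm above this point, 4 mm gap to its neighbours. A finger lip 36 mm wide, 4 thick sticks out 11 mm, its top 26 mm below this point. Axes as the cabinet's
- drawer_middle (a joint): upper middle (y = 0) drawer: 0 = fully home (front against the cabinet), grows to 0.080 m pulled out; no spring, stays where it is left, about 1 N moves it. Behind its front: an open-topped clear tray 70 mm wide, 115 long, walls 40 high, white floor 2 mm thick
- front_middle (a point): on the outer face of the upper middle drawer's front panel, centred across it, 108 mm above the worktop. Panel 74 mm wide, 58 high, 4 thick, its top edge 20 mm above this point, 4 mm gap to its neighbours. A finger lip 36 mm wide, 4 thick sticks out 11 mm, its top 26 mm below this point. Axes as the cabinet's
- drawer_right (a joint): upper right (-y, y = -0.078) drawer: 0 = fully home (front against the cabinet), grows to 0.080 m pulled out; no spring, stays where it is left, about 1 N moves it. Behind its front: an open-topped clear tray 70 mm wide, 115 long, walls 40 high, white floor 2 mm thick
- front_right (a point): on the outer face of the upper right drawer's front panel, centred across it, 108 mm above the worktop. Panel 74 mm wide, 58 high, 4 thick, its top edge 20 mm above this point, 4 mm gap to its neighbours. A finger lip 36 mm wide, 4 thick sticks out 11 mm, its top 26 mm below this point. Axes as the cabinet's
- battery: 9-volt block battery, black with a gold band, 18 x 27 mm (its x, y), 48 high, standing upright with its two terminals up, loose in one of the three upper drawers (any of them); origin at the centre of its underside, on the drawer's floor, 72 mm above the worktop
- stick: blue memory stick with a silver plug, 52 x 18 x 8 mm, lying flat, loose in another of the upper drawers; origin at the centre of its underside
- tee: small off-white T-shaped connector, 42 x 23 x 14 mm, loose in the third upper drawer; origin at the centre of its underside
- jar: clear jar with a red screw cap, 50 mm across, 62 high, standing on the worktop in front of the cabinet; origin at the centre of its underside
- pliers: wire cutters with red handles, 142 x 50 x 12 mm, lying on the worktop; origin at the centre of the underside

How it is judged:
By the outcome, as a careful person would: the job done as asked, in the order asked, and still so for the second after the job is handed in, with the robot touching nothing.
It also fails if it takes over 38 s, if anything falls off the work surface, if the arm or the gripper's body presses on something with over 40 N, if the wrist force passes 120 N, or if a joint passes its speed limit or range.

## Working session

There is one attempt and no reset: what is moved stays moved. The work goes in short steps, each a Python script; the robot and the scene stay as the last script left them, time stands still between calls to the robot, and variables do not carry over. Pictures are saved under pics/ and viewed, at most 10 in all, crops included, and the job is handed in when it is done.

```bash
mkdir -p pics
python3 - <<'E'
from cell import env,camera,calibration
import cv2,numpy as np
for n in("side","top"):
    p,d=camera(n);cv2.imwrite(f"pics/{n}0.png",p);np.savez(f"{n}0.npz",p=p,d=d)
    print(n,calibration(n),(d==0).mean())
s=env.get_state();print(s["time"],s["orientation"],env.nose_length)
E
```

```text
side {'fx': 536.0645670337224, 'fy': 536.0645670337224, 'cx': 276.2790113010574, 'cy': 213.7004986031839, 'rvec': array([ 2.17124877,  1.6580461 , -0.41231963]), 'tvec': array([-0.05198157, -0.44427089,  1.31632583])} 0.003958333333333334
top {'fx': 519.1320399533935, 'fy': 519.1320399533935, 'cx': 283.70575514098107, 'cy': 207.2544070326703, 'rvec': array([ 2.13786567, -2.13576638,  0.17152631]), 'tvec': array([-0.09551309,  0.52768884,  1.03170385])} 0.0038860544217687075
0.1 [-1.20297854e-04  2.18102975e-01  9.75925405e-01 -8.25361925e-04] 0.0726
```

View pics/side0.png

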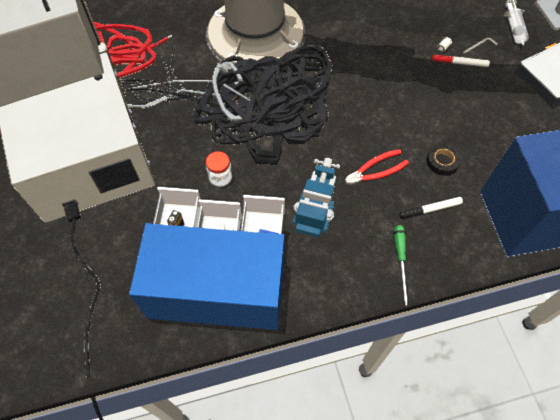

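View pics/top0.png

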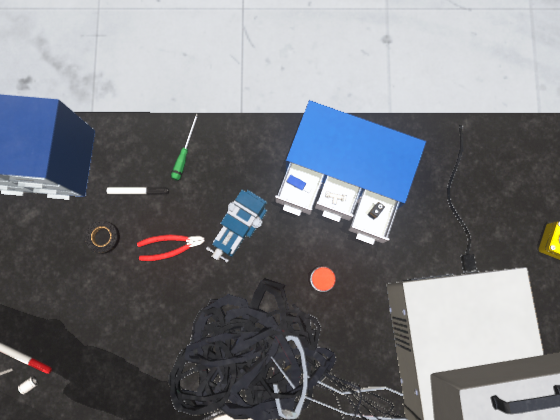

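Top view: the battery (black/gold, px 377,210) is in the right drawer, the stick (297,184) is in the left and the tee (335,198) is in the middle. The jar cap is at (322,279) and the vise at (240,225). Next I measure the cabinet pose and the fronts.

```bash
cat > h.py <<'E'
import cv2,numpy as np
from cell import env,kin,camera,calibration
def cloud(n,d):
    c=calibration(n);R=cv2.Rodrigues(c["rvec"])[0]
    v,u=np.mgrid[:420,:560]
    P=np.stack([(u-c["cx"])/c["fx"]*d,(v-c["cy"])/c["fy"]*d,d],-1)
    return (P-c["tvec"])@R
def cabinet(p,W):
    hsv=cv2.cvtColor(p,cv2.COLOR_BGR2HSV)
    m=(hsv[...,0]>95)&(hsv[...,0]<125)&(hsv[...,1]>150)&(abs(W[...,2]-.134)<.012)
    m[:, :250]=0
    X=W[m][:,:2].astype(np.float32)
    r=cv2.minAreaRect(X);b=cv2.boxPoints(r)
    return r,b,W[m][:,2].mean()
E
python3 - <<'E'
from h import *
z=np.load("top0.npz");W=cloud("top",z["d"])
r,b,h=cabinet(z["p"],W);print(r,b,h)
c=np.array(r[0]);e=[b[1]-b[0],b[2]-b[1]];e=max(e,key=np.linalg.norm);e/=np.linalg.norm(e)
if e[1]<0:e=-e
ex=np.array([e[1],-e[0]]);print("c",c,"ex",ex,"yaw",np.arctan2(ex[1],ex[0]))
L=np.stack([(W[...,:2]-c)@ex,(W[...,:2]-c)@e,W[...,2]],-1)
for n,y in(("L",.078),("M",0),("R",-.078)):
    m=(abs(L[...,1]-y)<.03)&(L[...,2]>.118)&(L[...,2]<.134)&(L[...,0]<-.07)&(L[...,0]>-.17)
    m2=(abs(L[...,1]-y)<.012)&(L[...,2]>.070)&(L[...,2]<.09)&(L[...,0]<-.07)&(L[...,0]>-.18)
    print(n,m.sum(),np.percentile(L[m][:,0],[2,10,50,90]),np.median(L[m][:,2]),np.percentile(L[m2][:,0],[2,5]))
cy=[];
for v,u in((279,322),(225,240),(197,250),(190,262)):print(v,u,W[v,u],L[v,u])
# things in front of cabinet higher than 20mm
m=(L[...,0]<-.18)&(L[...,0]>-.42)&(abs(L[...,1])<.25)&(W[...,2]>.03)
for x in np.arange(-.42,-.18,.03):
  print(round(x,2),[ (int(1000*W[...,2][k].max()) if k.any() else 0) for y in np.arange(.24,-.24,-.03) for k in [m&(L[...,0]>=x)&(L[...,0]<x+.03)&(L[...,1]<=y)&(L[...,1]>y-.03)]])
p=z["p"][90:300,200:460];cv2.imwrite("pics/c0.png",cv2.resize(p,None,fx=3,fy=2.85,interpolation=cv2.INTER_CUBIC))
E
```

```text
((0.6245564818382263, -0.23393391072750092), (0.24163763225078583, 0.13092008233070374), 69.47708892822266) [[ 0.52089417 -0.32413548]
 [ 0.643505   -0.3700337 ]
 [ 0.7282188  -0.14373234]
 [ 0.605608   -0.09783411]] 0.13408840970170952
c [ 0.62455648 -0.23393391] ex [ 0.936532   -0.35058206] yaw -0.35819256
L 88 [-0.13979489 -0.13959741 -0.13849996 -0.13625559] 0.1268315857280758 [-0.14954818 -0.14808631]
M 86 [-0.12368167 -0.12325009 -0.12215096 -0.12004644] 0.1271496573282549 [-0.13362874 -0.1322784 ]
R 151 [-0.14249269 -0.14222494 -0.13938947 -0.08414441] 0.12338299150043561 [-0.15239719 -0.15111786]
279 322 [ 0.38035364 -0.17147696  0.05889737] [-0.25060006 -0.02712021  0.05889737]
225 240 [ 0.48925348 -0.00605251  0.05391191] [-0.20660672  0.16598343  0.05391191]
197 250 [ 0.54663384 -0.02596588  0.05712305] [-0.14588691  0.16745044  0.05712305]
190 262 [ 0.57312988 -0.04778458 -0.00314172] [-0.11342327  0.15630556 -0.00314172]
-0.42 [0, 0, 34, 54, 57, 53, 52, 37, 38, 47, 44, 37, 37, 38, 0, 0]
-0.39 [0, 0, 34, 35, 41, 41, 38, 33, 41, 37, 38, 0, 0, 0, 0, 164]
-0.36 [0, 0, 0, 0, 35, 38, 0, 30, 38, 35, 0, 0, 0, 0, 0, 164]
-0.33 [0, 0, 0, 0, 0, 0, 1102, 39, 39, 0, 0, 0, 0, 0, 162, 164]
-0.3 [44, 46, 43, 0, 0, 0, 0, 0, 64, 63, 0, 0, 0, 0, 165, 164]
-0.27 [0, 47, 48, 0, 0, 0, 0, 0, 66, 65, 0, 0, 0, 163, 165, 166]
-0.24 [0, 58, 59, 49, 0, 0, 0, 0, 65, 64, 0, 0, 0, 165, 165, 165]
-0.21 [0, 60, 59, 61, 0, 0, 0, 0, 0, 0, 0, 0, 0, 163, 164, 164]
```

View pics/c0.png

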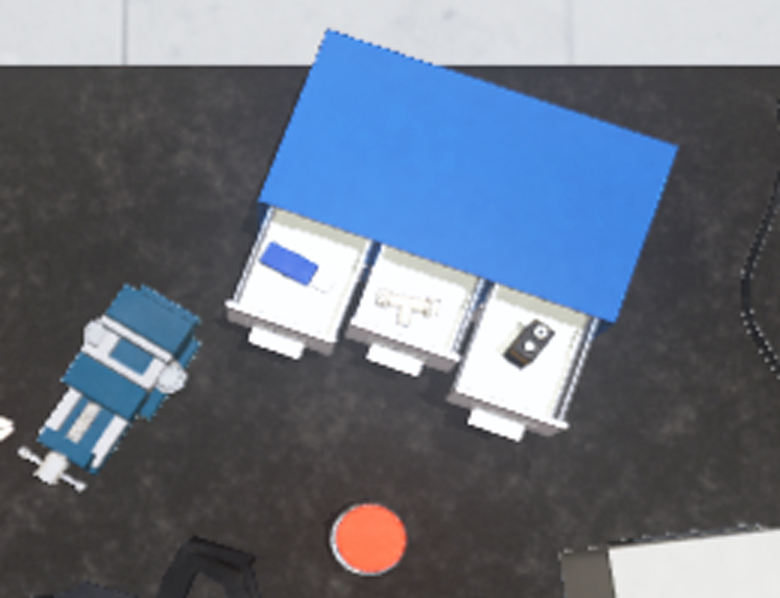

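Cabinet fit: 241.6 x 130.9 mm at z 0.134, which matches the given size. The front faces are at local x -0.140, -0.124 and -0.1425. The crop confirms stick left, tee middle and battery right. I'll check the height of the obstacle on the way over, then move to the left drawer.

```bash
cat >> h.py <<'E'
from scipy.spatial.transform import Rotation as Ro
C=np.array([.62456,-.23393]);EX=np.array([.936532,-.350582]);EY=np.array([.350582,.936532])
def world(x,y,z): return np.r_[C+EX*x+EY*y,z]
def ori():
    best=None
    for s in(1,-1):
        Y=np.r_[s*EY,0];Z=np.array([0,0,-1.]);M=np.c_[np.cross(Y,Z),Y,Z]
        q=Ro.from_matrix(M).as_quat()[[3,0,1,2]]
        j=kin.inverse_kinematics(world(-.19,.078,.22),q)
        if j is None: continue
        k=np.abs(np.array(j)-env.get_state()["qpos"]).max()
        if best is None or k<best[0]: best=(k,q,j)
    return best
E
python3 - <<'E'
from h import *
z=np.load("top0.npz");W=cloud("top",z["d"])
m=(W[...,1]>-.08)&(W[...,1]<.7)&(W[...,2]<.6)
for x in np.arange(.25,.75,.1):
  print(round(x,2),[int(1000*W[...,2][k].max()) if k.any() else 0 for y in np.arange(.65,-.1,-.1) for k in [m&(abs(W[...,0]-x)<.05)&(abs(W[...,1]-y)<.05)]])
k,q,j=ori();print(k,q,np.round(j,3));np.save("q.npy",q)
for a in((-.19,.078,.22),(-.16,.078,.17),(-.08,.078,.17),(-.165,0,.17),(-.08,0,.17)):
    print(a,world(*a),kin.inverse_kinematics(world(*a),q) is not None)
E
```

```text
0.25 [0, 0, 20, 19, 7, 68, 69, 61]
0.35 [0, 4, 8, 7, 9, 6, 41, 39]
0.45 [0, 5, 8, 24, 25, 17, 59, 61]
0.55 [0, 19, 194, 195, 22, 24, 60, 128]
0.65 [0, 0, 195, 196, 7, 28, 7, 6]
1.2909151733222999 [ 0.          0.98400509 -0.17814034  0.        ] [-0.709  0.413  0.976  2.129 -0.468  0.829 -1.374]
(-0.19, 0.078, 0.22) [ 0.47396432 -0.09426992  0.22      ] True
(-0.16, 0.078, 0.17) [ 0.50206028 -0.10478738  0.17      ] True
(-0.08, 0.078, 0.17) [ 0.57698284 -0.13283394  0.17      ] True
(-0.165, 0, 0.17) [ 0.47003222 -0.17608397  0.17      ] True
(-0.08, 0, 0.17) [ 0.54963744 -0.20588344  0.17      ] True
```

Run:
```python
from h import *
q=np.load("q.npy")
def rep(t):
    s=env.get_state();l=s["tcp_pos"][:2]-C
    print(t,round(s["time"],2),"local",np.round([l@EX,l@EY,s["tcp_pos"][2]],4),"F",np.round(s["force"],1))
env.grip(0.0)
env.reach(world(-.19,.078,.28),q);rep("above")
env.movel(world(-.175,.078,.175),.15);rep("down")
r=env.movel(world(-.092,.078,.175),.04,stop_force=8);rep(("push",r))
r=env.movel(world(-.074,.078,.175),.015,stop_force=5);rep(("end",r))
p,d=camera("top");cv2.imwrite("pics/top1.png",cv2.resize(p[90:300,200:460],None,fx=3,fy=2.85))
```

```text
above 3.45 local [-0.1899  0.0789  0.28  ] F [ 0.   0.1 -0.5]
down 4.31 local [-0.1746  0.078   0.1756] F [-0.  -0.3  1.2]
('push', False) 6.53 local [-0.092   0.078   0.1751] F [-0.8  0.8 -1. ]
('end', True) 7.33 local [-0.0809  0.078   0.1745] F [-1.1 -0.4  0.4]
```

View pics/top1.png

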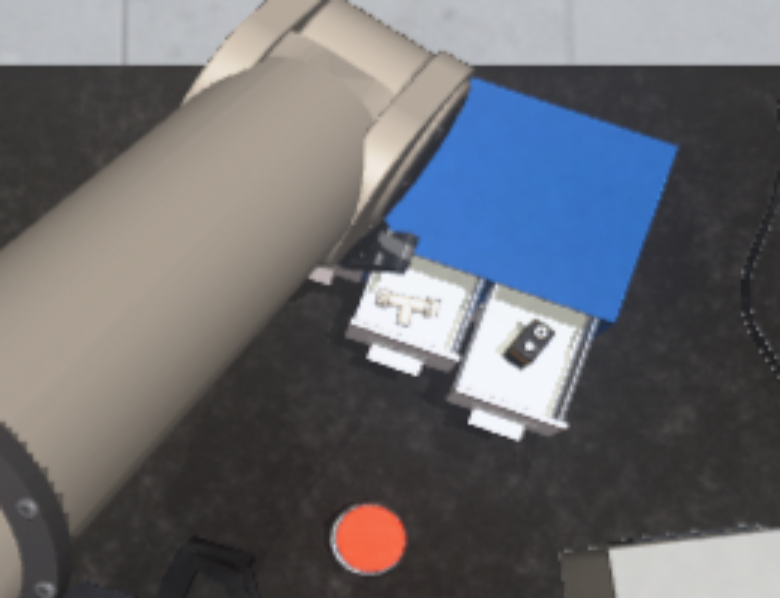

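The left drawer stopped at -0.081, close to home (about -0.080 expected). I'll press slightly to confirm, then do the middle drawer.

Run:
```python
from h import *
def rep(t):
    s=env.get_state();l=s["tcp_pos"][:2]-C
    print(t,round(s["time"],2),"local",np.round([l@EX,l@EY,s["tcp_pos"][2]],4),"F",np.round(s["force"],1))
r=env.movel(world(-.074,.078,.175),.012,stop_force=10);rep(("end2",r))
env.movel(world(-.17,.078,.175),.12)
env.movel(world(-.165,0,.175),.12);rep("mid")
r=env.movel(world(-.092,0,.175),.04,stop_force=8);rep(("push",r))
r=env.movel(world(-.074,0,.175),.015,stop_force=10);rep(("end",r))
env.movel(world(-.17,0,.175),.12)
env.movel(world(-.17,0.05,.29),.2)
env.reach([.40,.35,.32],env.get_state()["orientation"]);rep("away")
p,d=camera("top");cv2.imwrite("pics/top2.png",cv2.resize(p[90:300,200:460],None,fx=3,fy=2.85))
W=cloud("top",d);L=np.stack([(W[...,:2]-C)@EX,(W[...,:2]-C)@EY,W[...,2]],-1)
for n,y in(("L",.078),("M",0),("R",-.078)):
    m=(abs(L[...,1]-y)<.03)&(L[...,2]>.118)&(L[...,2]<.1305)&(L[...,0]<-.06)&(L[...,0]>-.17)
    print(n,m.sum(),np.percentile(L[m][:,0],[2,10,50,90]) if m.any() else 0)
```

```text
('end2', True) 7.75 local [-0.0805  0.078   0.1738] F [-0.4  0.1  0.5]
mid 9.44 local [-0.1649  0.0006  0.1749] F [ 0.2 -0.8  0.5]
('push', False) 11.42 local [-0.092 -0.     0.175] F [-0.2 -0.7 -0.6]
('end', True) 12.27 local [-0.0801 -0.      0.1744] F [-0.   0.5  0.2]
away 15.7 local [-0.4138  0.4672  0.3199] F [ 0.3 -0.5  0.2]
L 97 [-0.07075393 -0.07027041 -0.06931444 -0.0665379 ]
M 91 [-0.07031491 -0.07009249 -0.06888717 -0.06662318]
R 160 [-0.14260172 -0.14224072 -0.13887057 -0.08441936]
```

View pics/top2.png

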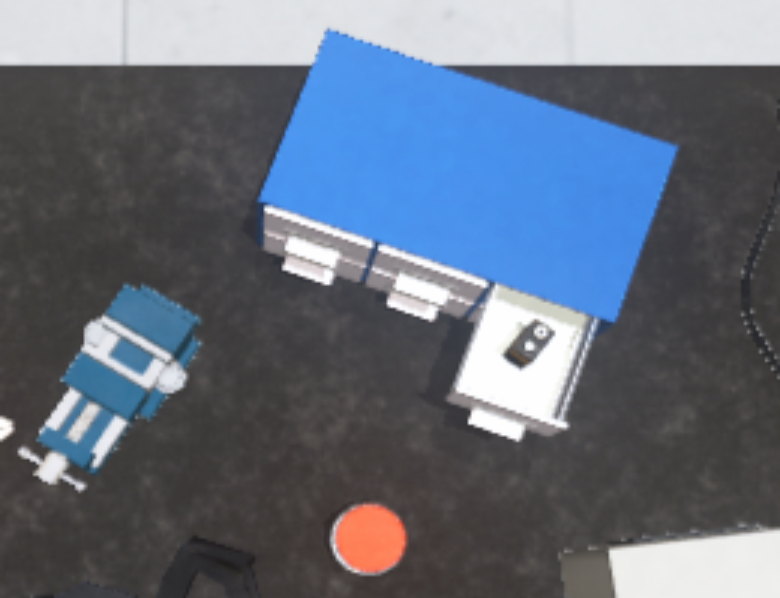

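Picture: both fronts (px 310,245 and 430,280) sit against the cabinet, and the right drawer, battery and jar are unchanged. There is time for one gentle confirming press on each front.

Run:
```python
from h import *
q=np.load("q.npy")
def rep(t):
    s=env.get_state();l=s["tcp_pos"][:2]-C
    print(t,round(s["time"],2),"local",np.round([l@EX,l@EY,s["tcp_pos"][2]],4),"F",np.round(s["force"],1))
env.reach(world(-.17,.078,.27),q)
env.movel(world(-.10,.078,.175),.15)
r=env.movel(world(-.074,.078,.175),.02,stop_force=15);rep(("L",r))
env.movel(world(-.10,.078,.175),.1)
env.movel(world(-.10,0,.175),.12)
r=env.movel(world(-.074,0,.175),.02,stop_force=15);rep(("M",r))
env.movel(world(-.12,0,.175),.1)
env.movel(world(-.17,0.03,.29),.2)
env.reach([.40,.35,.32],q);rep("away")
p,d=camera("top")
W=cloud("top",d);L=np.stack([(W[...,:2]-C)@EX,(W[...,:2]-C)@EY,W[...,2]],-1)
for n,y in(("L",.078),("M",0),("R",-.078)):
    m=(abs(L[...,1]-y)<.03)&(L[...,2]>.118)&(L[...,2]<.1305)&(L[...,0]<-.06)&(L[...,0]>-.17)
    print(n,m.sum(),np.percentile(L[m][:,0],[2,10,50,90]))
```

```text
('L', True) 19.39 local [-0.0805  0.0779  0.1742] F [-0.8 -0.4  0.2]
('M', True) 21.57 local [-8.000e-02 -1.000e-04  1.742e-01] F [ 0.  -0.6  0.2]
away 24.73 local [-0.4139  0.4672  0.32  ] F [-0.  -0.1  0.2]
L 97 [-0.07075767 -0.07024812 -0.06928789 -0.06676055]
M 94 [-0.07068208 -0.07032455 -0.0692139  -0.06676339]
R 160 [-0.14258312 -0.14230238 -0.13863363 -0.08261906]
```

Both stops are firm and repeat from the earlier pushes, so I'm handing in.

```bash
python3 -c "
from cell import job
print(job.job_done())"
```

```text
the job is handed in; nothing more can be done
None
```

The left and middle drawers are pushed fully home, the right drawer with the battery is still open as it was, and the job is handed in, about 25 s in on the robot's clock.

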